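# Show the orange's dish tab to the scanner

## Robot

A 6-joint arm with a two-finger parallel gripper is mounted at the origin on the work surface. World frame = base frame: x ahead of the robot, y to its left, z up, the work surface at z = 0. Lengths are in mm, angles in rad, forces in N, time in s.
With the tool pointing down it reaches from about 350 to 925 mm from the base axis. Payload 6.4 kg.
Tool frame: the origin (TCP) lies on the front face of the gripper's body, between the roots of the fingers; the fingertips stand 73 mm ahead of it and the grasp point (between the pads) lies 54 mm ahead of it; z points along the fingers, y is the line along which they close (so a half turn about z gives the same grasp; the last joint's range is limited). The gripper opens to 85 mm and grips with 20 to 120 N. Pads are 22 mm wide; open, the fingers measure 114 mm over their backs; the gripper's body (76 mm by 85 mm) begins 54 mm behind the grasp point. The pads swing forward as they close: fully open they stand 13 mm farther back than shut.
Start: joints at [0.938, 0.245, 1.558, -0, 1.339, -0.174], TCP at [287.866, 582.793, 303.89] pointing down, gripper open.
Joint ranges: [-3.13, 3.13], [-1.02, 2.26], [0.13, 2.54], [-0.95, 4.09], [0.21, 2.88], [-2.74, 2.74]. Speed limits (rad/s): [2.57, 2.57, 3.14, 3.14, 3.14, 3.14].

## Interface

Orientations are given as a rotation vector (axis times angle).
In Python, from rig import sensors, camera, r gives the robot as it stands.
- The arm moves only by the tool apply_moves, never from a script. Its argument "commands" is a list of rows, each an object with "grip": the finger opening in m, from 0 to 0.0854; "delta_pos": the shift along the tool's x, y, z in m, a list of three; "turn": the turn about the tool's z in degrees. A call has exactly 5 rows; each row is the pose to reach, as a shift and turn from the pose commanded when the call began, along the tool's axes at that moment; what a row does not reach only later rows make up. A row lasts 1/10 s, in which the tool goes at most 50 mm and 8.59 degrees, less where a joint would pass 70% of its speed; a pose out of reach is approached as far as the arm can. A call with a gripper value outside its range is refused whole. The fingers move at their own pace and stop on an object; "newtons" is the grip in N (left out, the last holds). Time passes only in rows, so rows that repeat a pose let the fingers close, or fill a call up. It gives the time, the measured TCP pose, the force, the opening and the grip force at its end, in the units of the state.
- sensors.get_obs(): the state, without advancing time (a new reading comes with each control period).
- camera(name): name is "scene" or "top"; returns a dict with "color" (420x560x3 uint8, red, green, blue), "fov_y" (degrees; the focal length in pixels is half the picture's height over the tangent of half this angle, whatever the lens; pixels are square), "cx", "cy" (the principal point, pixels), "D" ([k1, k2, p1, p2, k3] as OpenCV has them; the pictures are not rectified), "position" and "rotation" of the camera in the world. Camera axes: x right, y down, z forward; pixel columns grow to the right and rows downward; lengths in mm; the calibration is good to about 2 mm. A picture is of the moment at which its call begins. There is no depth.
- r.sign_off(): hands the job in; it is judged then, once.
The state is a dict: "time": time; "joint_pos": joint angles; "qvel": joint speeds; "tau": joint torques, N m; "eef_pos": TCP position; "tcp_rot": TCP orientation; "contact_force": force on the tool from outside, world axes, zero at the start; "ft_torque": the same for the moment, N m; "grip_width": opening from 0.0 (shut) to 1.0 (fully open); "gripper_force": force on a finger pad.
Only numpy, scipy, OpenCV 4.12 (cv2) and the standard library are available. Lean on these libraries where they do the work, as an engineer would, in place of code of your own. Each camera call takes 0.05 s, during which the arm holds its last target. There are 200 camera calls.

## Task

One of the two steel dishes carries the ripe orange, the other a green fruit. Take the orange's dish by its black handle and lift it straight up clear of the table before you turn it; then, over the round mat, turn it about a quarter turn, level, so that its blue tab points straight at the scanner, with the orange resting loose and untouched in the middle of the dish all the while. Finish still holding it there, level and steady, centred over the mat with the dish's underside about 90 mm above the table; leave the other dish and everything else where they are.

Things in the scene. Friction and masses are not known exactly. Their poses are not given: they have to be found in the camera images.
- dish_a: Steel fruit dish (both alike), 154 mm across, rim 26 mm high, about 0.28 kg, its inside a very shallow 10 degree cone falling to the middle. A black handle bar spans it, high over the fruit, along its y axis; a blue tab sticks out of the rim along its +x axis. Origin: centre of the underside, z up. Stands on the table, tab within 15 degrees of the robot's left (+y). Either fruit may lie in it.
- dish_b: Steel fruit dish (both alike), 154 mm across, rim 26 mm high, about 0.28 kg, its inside a very shallow 10 degree cone falling to the middle. A black handle bar spans it, high over the fruit, along its y axis; a blue tab sticks out of the rim along its +x axis. Origin: centre of the underside, z up. Stands on the table, tab within 15 degrees of the robot's right (-y). Either fruit may lie in it.
- dish_a_handle (a point): Centre of the black handle bar of dish_a (rigid on the dish, along the dish's y axis, 162 mm long, 12 mm wide, 16 mm high, ends on two thin steel legs): straight above the dish's centre, 122 mm above its underside. Axes as the dish's.
- dish_b_handle (a point): Centre of the black handle bar of dish_b (rigid on the dish, along the dish's y axis, 162 mm long, 12 mm wide, 16 mm high, ends on two thin steel legs): straight above the dish's centre, 122 mm above its underside. Axes as the dish's.
- dish_a_tab (a point): Middle of the top of dish_a's flat blue tab (36 mm wide, reaching 105 mm from the dish's centre): 90 mm from the centre along the dish's +x, 26 mm above the underside. Axes as the dish's.
- dish_b_tab (a point): Middle of the top of dish_b's flat blue tab (36 mm wide, reaching 105 mm from the dish's centre): 90 mm from the centre along the dish's +x, 26 mm above the underside. Axes as the dish's.
- orange_center (a point): Centre of the ripe orange, a loose ball 60 mm across, about 0.11 kg, lying free in the middle of one of the dishes (its top 67 mm above the dish's underside); it rolls if the dish is tipped or jerked. The axes mean nothing.
- lime_center (a point): Centre of the green fruit, a loose ball 60 mm across, lying free in the other dish. The axes mean nothing.
- check: Fixed check point: a white round mat 170 mm across with a blue ring, 5 mm high, and beyond it on the same base the grey scanner (55 deep, 90 wide, 133 mm high), its dark window facing the mat, 188 mm from the mat's centre and 100 mm up. Origin: centre of the mat at table height; +x points from mat to scanner, within 15 degrees of straight away from the robot; z up.
- check_spot (a point): Centre of the mat's top face.
- carton1: Bystander: loose milk carton lying flat, 120 x 50 x 38 mm, origin at the centre of its underside, x along it.
- carton2: Bystander: a second milk carton like carton1.
- cup: Bystander: loose steel cup, 72 mm across, 80 mm high, origin at the centre of its underside.
- jar: Bystander: loose amber jar, 64 mm across, 85 mm high, origin at the centre of its underside.
- spoon: Bystander: loose steel spoon 190 mm long lying along its x, origin on its underside.
Things that resemble listed ones, but are neither listed nor needed, are in the scene too. Leave any red look-alike of the dish_a alone.

How it is judged (in metres and radians):
On the way:
1. the fingers hold the orange's dish over 50 mm above the table, not yet turned (tab axis over 0.7 rad off the scanner direction), orange within 25 mm of its middle (((horizontal distance between orange_center and dish_a below 0.025 m and height (world z) of dish_a above 0.05 m and angle between the x axis of dish_a and the x axis of check, either way round above 0.7 rad and contact force between the fingers and dish_a above 1 N) or (horizontal distance between orange_center and dish_b below 0.025 m and height (world z) of dish_b above 0.05 m and angle between the x axis of dish_b and the x axis of check, either way round above 0.7 rad and contact force between the fingers and dish_b above 1 N))), for 0.1 s.
At the end, for the whole second after the job is handed in: Fingers alone hold the orange's dish over the mat: centre within 30 mm, underside 50 to 130 mm up, tab at the scanner within 0.17 rad, level within 0.1 rad, still, orange within 15 mm of its middle. The other dish moved under 20 mm and keeps the green fruit; bystanders moved under 30 mm (((horizontal distance between orange_center and dish_a below 0.015 m and z of orange_center in the frame of dish_a between 0.02 and 0.05 m and angle between dish_a's own z axis and vertical below 0.1 rad and horizontal distance between dish_a and check_spot below 0.03 m and angle between the x axis of dish_a and the x axis of check, either way round below 0.17 rad and x of dish_a_tab in the frame of check above 0.04 m and height (world z) of dish_a between 0.05 and 0.13 m and linear speed of dish_a below 0.03 m/s and angular speed of dish_a below 0.2 rad/s and linear speed of orange below 0.05 m/s and contact force between the fingers and dish_a above 1 N and contact force between dish_a and check below 0.5 N and distance of dish_b from where it was at the start of the episode below 0.02 m and horizontal distance between lime_center and dish_b below 0.025 m) or (horizontal distance between orange_center and dish_b below 0.015 m and z of orange_center in the frame of dish_b between 0.02 and 0.05 m and angle between dish_b's own z axis and vertical below 0.1 rad and horizontal distance between dish_b and check_spot below 0.03 m and angle between the x axis of dish_b and the x axis of check, either way round below 0.17 rad and x of dish_b_tab in the frame of check above 0.04 m and height (world z) of dish_b between 0.05 and 0.13 m and linear speed of dish_b below 0.03 m/s and angular speed of dish_b below 0.2 rad/s and linear speed of orange below 0.05 m/s and contact force between the fingers and dish_b above 1 N and contact force between dish_b and check below 0.5 N and distance of dish_a from where it was at the start of the episode below 0.02 m and horizontal distance between lime_center and dish_a below 0.025 m)) and distance of each of carton1, carton2, cup, jar, spoon from where it was at the start of the episode below 0.03 m); the arm keeps its last pose, push and grip.
It fails at once if the orange rolls more than 25 mm from the middle of its dish (horizontal distance between orange_center and dish_a above 0.025 m and horizontal distance between orange_center and dish_b above 0.025 m).
It fails at once if the orange is pushed or held by the robot (over 1 N) (contact force between any of the fingers, the arm and orange above 1 N).
It fails at once if a dish tips more than 0.2 rad (angle between any of dish_a, dish_b's own z axis and vertical above 0.2 rad).
It fails at once if the dish with the green fruit is lifted or shifted by more than 20 mm ((horizontal distance between lime_center and dish_a below 0.025 m and distance of dish_a from where it was at the start of the episode above 0.02 m) or (horizontal distance between lime_center and dish_b below 0.025 m and distance of dish_b from where it was at the start of the episode above 0.02 m)).
It fails at once if a bystander is moved more than 30 mm (distance of any of carton1, carton2, cup, jar, spoon from where it was at the start of the episode above 0.03 m).
It also fails if it takes over 51 s, if anything falls off the work surface, if the arm or the gripper's body presses on something with over 40 N, if the wrist force passes 120 N, or if a joint passes its speed limit or range.

## Working session

There is one attempt and no reset: what is moved stays moved. The work goes in short steps, Python scripts to look and compute and a tool call to move; the robot and the scene stay as the last step left them, time stands still between calls to the robot, and variables do not carry over. Pictures are saved under pics/ and viewed, at most 10 in all, crops included, and the job is handed in when it is done.

Besides the shell and the picture viewer there is one more tool, called after "Call:" as a command line: name --argument value ..., lists and objects as JSON in quotes. apply_moves: Moves the arm, as the interface text tells. Its arguments: {"type":"object","properties":{"commands":{"type":"array"},"newtons":{"type":"number"}},"required":["commands"]}

```bash
mkdir -p pics; cat > h.py <<'E'
import numpy as np,cv2
from rig import sensors,camera,r
def K(c):
    f=c["color"].shape[0]/2/np.tan(np.radians(c["fov_y"])/2)
    return np.array([[f,0,c["cx"]],[0,f,c["cy"]],[0,0,1.]])
def ray(c,px):
    p=cv2.undistortPoints(np.array(px,float).reshape(-1,1,2),K(c),np.array(c["D"],float)).reshape(-1,2)
    d=np.c_[p,np.ones(len(p))]@R(c).T
    return np.array(c["position"],float),d
def R(c):
    q=np.array(c["rotation"],float)
    return q if q.shape==(3,3) else cv2.Rodrigues(q)[0]
def plane(c,px,z):
    o,d=ray(c,px); return o+d*((z-o[2])/d[:,2])[:,None]
E
python3 - <<'E'
from h import *
for n in("scene","top"):
    c=camera(n);cv2.imwrite(f"pics/{n}0.png",c["color"][:,:,::-1]);print(n,c["position"],c["rotation"],c["fov_y"],c["D"],c["cx"],c["cy"])
    np.save(f"pics/{n}0.npy",c,allow_pickle=True)
print(sensors.get_obs())
E
```

```text
scene [1013.99125754  389.41129651  968.38659968] [-1.28949007 -2.38449713  0.84338748] 55.89701640216127 [0.03649794 0.         0.         0.         0.        ] 274.3754665800729 210.46373837670419
top [ 175.28942401   -7.57481566 1381.53089919] [-2.10170268  2.12660731 -0.21194142] 49.39003378040137 [0.00963574 0.         0.         0.         0.        ] 276.6444603703032 208.499315792867
{'time': 0.1, 'joint_pos': array([ 9.37910360e-01,  2.45746923e-01,  1.55892834e+00,  7.99498957e-07,
        1.33870979e+00, -1.74103673e-01]), 'qvel': array([ 0.00019923, -0.00079828, -0.00216012, -0.0028702 ,  0.00017965,
       -0.00033681]), 'tau': array([ 7.74651890e-04, -4.30666065e+01, -3.27132404e+01, -6.74095736e-05,
        2.75093756e-03,  5.68604065e-06]), 'eef_pos': array([287.61888441, 582.46681923, 302.86920923]), 'tcp_rot': array([-7.14189836e-01, -3.05861157e+00,  2.58833081e-03]), 'contact_force': array([ 0.27871063, -0.19133361, -0.13215158]), 'ft_torque': array([-0.01345332, -0.04226957, -0.02200016]), 'gripper_force': 0.0, 'grip_width': 1.000185788813532}
```

View pics/top0.png

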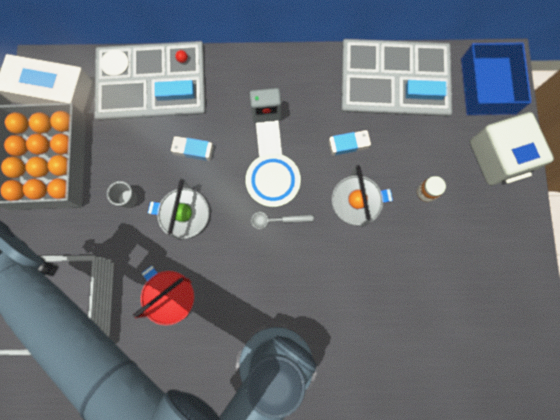

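View pics/scene0.png

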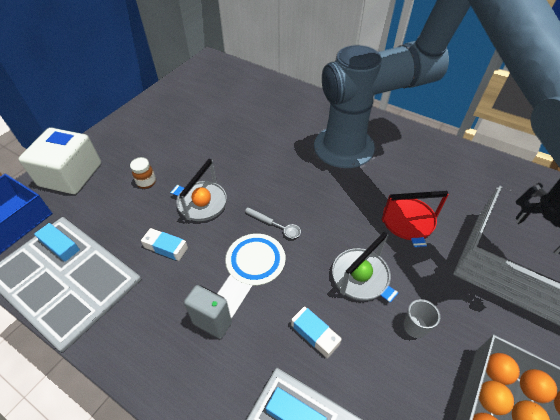

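The top view shows three dish-like things. A steel dish at (184,212) holds the green fruit, and its tab points left, so it is dish_a. A red look-alike is at (167,298). A steel dish at (358,200) holds the orange, and its tab at (388,196) points right, so it is dish_b and my target. The mat is at (273,180), with the scanner at (265,97). In the scene view the target is at (202,200). I'll measure it and make a crop to confirm.

```bash
cat > m.py <<'E'
from h import *
def blob(m,box,minA=5):
    x0,y0,x1,y1=box; mm=np.zeros_like(m);mm[y0:y1,x0:x1]=m[y0:y1,x0:x1]
    n,l,s,ce=cv2.connectedComponentsWithStats(mm.astype(np.uint8)); i=1+np.argmax(s[1:,4])
    return l==i,ce[i],s[i]
def masks(c):
    h=cv2.cvtColor(c["color"],cv2.COLOR_RGB2HSV).astype(int);H,S,V=h[...,0],h[...,1],h[...,2]
    return dict(blue=(H>95)&(H<125)&(S>120)&(V>80),orange=(H>4)&(H<20)&(S>150)&(V>120),dark=V<25,grey=(S<50)&(V>90))
E
python3 - <<'E'
from m import *
t=np.load("pics/top0.npy",allow_pickle=True).item();s=np.load("pics/scene0.npy",allow_pickle=True).item()
B={"t":dict(dish=(325,160,400,230),ring=(243,150,303,210)),"s":dict(dish=(160,145,232,225),ring=(222,232,290,288))}
for n,c in(("t",t),("s",s)):
    M=masks(c);b=B[n]
    _,tab,a=blob(M["blue"],b["dish"]);print(n,"tab",tab,a[4],plane(c,[tab],26))
    _,o,a=blob(M["orange"],b["dish"]);print("orange",o,a[4],plane(c,[o],37))
    d,o,a=blob(M["dark"],b["dish"]);ys,xs=np.nonzero(d);rc=cv2.minAreaRect(np.c_[xs,ys].astype(np.float32));print("bar",o,a,rc)
    bx=cv2.boxPoints(rc); e=sorted([(np.linalg.norm(bx[i]-bx[(i+1)%4]),i) for i in range(4)])[:2]
    e=np.array([(bx[i]+bx[(i+1)%4])/2 for _,i in e]);p=plane(c,e,122);print("ends",e,p,"mid",p.mean(0),"len",np.linalg.norm(p[0]-p[1]))
    d,o,a=blob(M["blue"],b["ring"]);k=max(cv2.findContours(d.astype(np.uint8),0,1)[0],key=len);p=plane(c,k[:,0],5)[:,:2]
    print("mat",o,cv2.minEnclosingCircle(p.astype(np.float32)),p.mean(0))
c=t["color"][150:235,310:415,::-1];c2=s["color"][145:230,150:255,::-1]
cv2.imwrite("pics/crop.png",cv2.resize(np.hstack([c,c2]),(0,0),fx=3.8,fy=3.8,interpolation=2))
# scanner + base strip for direction: print few points
print("scan top front etc", plane(t,[[268.5,140]],2),plane(t,[[265,97]],133))
c=t["color"][75:215,225:320,::-1];cv2.imwrite("pics/scan.png",cv2.resize(c,(0,0),fx=4,fy=4,interpolation=2))
E
```

```text
t tab [384.66153846 195.66153846] 65 [[ 488.70720629 -335.44812649   26.        ]]
orange [356.13705584 199.04568528] 197 [[ 476.75319949 -246.31638165   37.        ]]Traceback (most recent call last):
  File "<stdin>", line 8, in <module>
  File "m.py", line 4, in blob
    n,l,s,ce=cv2.connectedComponentsWithStats(mm.astype(np.uint8)); i=1+np.argmax(s[1:,4])
                                                                        ~~~~~~~~~^^^^^^^^^
    return _wrapfunc(a, 'argmax', axis=axis, out=out, **kwds)
    return bound(*args, **kwds)
ValueError: attempt to get argmax of an empty sequence
```

```bash
sed -i 's/dark=V<25/dark=V<DK/; s/^def masks/DK=38\ndef masks/' m.py
cat > m2.py <<'E'
from m import *
t=np.load("pics/top0.npy",allow_pickle=True).item();s=np.load("pics/scene0.npy",allow_pickle=True).item()
c=t["color"][150:235,310:415,::-1];c2=s["color"][145:230,150:255,::-1]
cv2.imwrite("pics/crop.png",cv2.resize(np.hstack([c,c2]),(0,0),fx=3.8,fy=3.8,interpolation=2))
c=t["color"][75:215,225:320,::-1];cv2.imwrite("pics/scan.png",cv2.resize(c,(0,0),fx=4,fy=4,interpolation=2))
print(t["color"][195,355:375].max(1),s["color"][177,185:210].max(1))
B={"t":dict(dish=(325,160,400,230),ring=(243,150,303,210)),"s":dict(dish=(160,145,232,225),ring=(222,232,290,288))}
for n,c in(("t",t),("s",s)):
    M=masks(c);b=B[n]
    _,tab,a=blob(M["blue"],b["dish"]);print(n,"tab",tab,a[4],plane(c,[tab],26))
    _,o,a=blob(M["orange"],b["dish"]);print("orange",o,a[4],plane(c,[o],37))
    d,o,a=blob(M["blue"],b["ring"]);k=max(cv2.findContours(d.astype(np.uint8),0,1)[0],key=len);p=plane(c,k[:,0],5)[:,:2]
    print("mat",o,cv2.minEnclosingCircle(p.astype(np.float32)),p.mean(0))
    d,o,a=blob(M["dark"],b["dish"]);ys,xs=np.nonzero(d);rc=cv2.minAreaRect(np.c_[xs,ys].astype(np.float32));print("bar",o,a,rc)
    bx=cv2.boxPoints(rc); e=sorted([(np.linalg.norm(bx[i]-bx[(i+1)%4]),i) for i in range(4)])[:2]
    e=np.array([(bx[i]+bx[(i+1)%4])/2 for _,i in e]);p=plane(c,e,122);print("ends",e,p,"mid",p.mean(0),"len",np.linalg.norm(p[0]-p[1]))
E
python3 m2.py
```

```text
[244 245 246 246 248 250 203 108  55  51  73 129 178 212 225 225 223 228
 226 228] [91 93 90 92 95 97 91 83 46 33 29 31 32 17 22 59 97 95 99 97 94 96 97 99
 96]
t tab [384.66153846 195.66153846] 65 [[ 488.70720629 -335.44812649   26.        ]]
orange [356.13705584 199.04568528] 197 [[ 476.75319949 -246.31638165   37.        ]]
mat [272.46132597 179.70165746] ((550.3936157226562, 5.037221908569336), 67.15887451171875) [550.37165373   5.01179983]Traceback (most recent call last):
  File "m2.py", line 14, in <module>
    d,o,a=blob(M["dark"],b["dish"]);ys,xs=np.nonzero(d);rc=cv2.minAreaRect(np.c_[xs,ys].astype(np.float32));print("bar",o,a,rc)
          ~~~~^^^^^^^^^^^^^^^^^^^^^
  File "m.py", line 4, in blob
    n,l,s,ce=cv2.connectedComponentsWithStats(mm.astype(np.uint8)); i=1+np.argmax(s[1:,4])
                                                                        ~~~~~~~~~^^^^^^^^^
    return _wrapfunc(a, 'argmax', axis=axis, out=out, **kwds)
    return bound(*args, **kwds)
ValueError: attempt to get argmax of an empty sequence
```

View pics/crop.png

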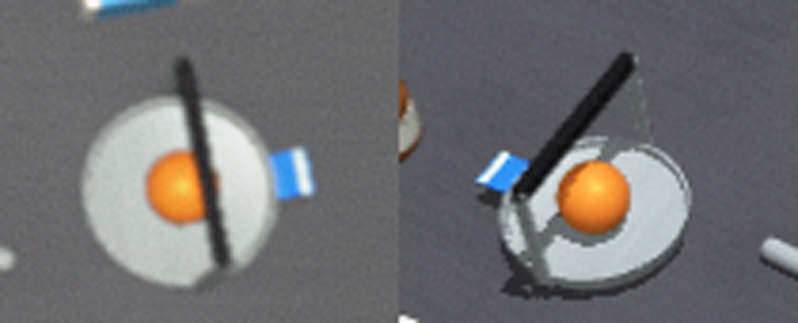

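View pics/scan.png

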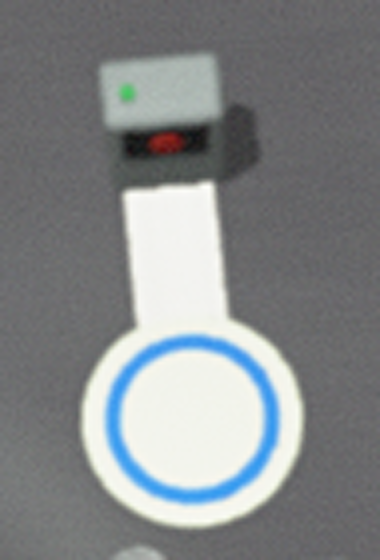

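The crop confirms it: steel dish, orange in the middle, blue tab to the right and a black bar above. In the top image the bar ends are at about (358,166) and (369,220). In the scene image they are at (210,160) and (183,195). The scanner crop shows the strip's centre line running from (182,318) to (169,190) in crop pixels.

```bash
python3 - <<'E'
from m import *
t=np.load("pics/top0.npy",allow_pickle=True).item();s=np.load("pics/scene0.npy",allow_pickle=True).item()
sc=[[225+x/4,75+y/4] for x,y in((193,418),(182,318),(169,190))];p=plane(t,sc,4)
for i,j in((0,2),(1,2),(0,1)):
    v=p[j]-p[i];print("scan dir deg",np.degrees(np.arctan2(v[1],v[0])))
a=plane(t,[[357.9,166.3],[369,219.5]],122);b=plane(s,[[210.3,160.5],[183.2,195.2]],122)
for q in(a,b):
    v=q[0]-q[1];print(q[:,:2].round(1),"mid",q.mean(0).round(1),np.linalg.norm(v).round(),"bar deg",np.degrees(np.arctan2(v[1],v[0])))
M=masks(s);_,o,A=blob(M["blue"],(160,145,232,225));print("tab",plane(s,[o],26))
_,o,A=blob(M["orange"],(185,180,232,225));print("orange",plane(s,[o],37))
d,o,A=blob(M["blue"],(222,232,290,288));k=max(cv2.findContours(d.astype(np.uint8),0,1)[0],key=len);print("mat",cv2.minEnclosingCircle(plane(s,k[:,0],5)[:,:2].astype(np.float32)))
o=sensors.get_obs();Rt=cv2.Rodrigues(o["tcp_rot"])[0];print(Rt.round(3))
E
```

```text
scan dir deg 5.240005257425762
scan dir deg 5.042230040543994
scan dir deg 5.499559937318451
[[ 553.8 -240.7]
 [ 398.6 -264.5]] mid [ 476.2 -252.6  122. ] 157.0 bar deg 8.698272894332638
[[ 401.3 -263. ]
 [ 551.5 -238.9]] mid [ 476.4 -250.9  122. ] 152.0 bar deg -170.86477480312658
tab [[ 492.86363438 -336.82857735   26.        ]]
orange [[ 480.1433222  -252.75766291   37.        ]]
mat ((553.0504150390625, 3.6979713439941406), 69.60132598876953)
[[-0.897  0.443 -0.001]
 [ 0.443  0.897 -0.001]
 [ 0.    -0.002 -1.   ]]
```

Call:
apply_moves --commands '[{"grip":0.085,"delta_pos":[-0.027,-0.033,0],"turn":7.24},{"grip":0.085,"delta_pos":[-0.054,-0.0665,0],"turn":14.48},{"grip":0.085,"delta_pos":[-0.081,-0.0997,0],"turn":21.72},{"grip":0.085,"delta_pos":[-0.108,-0.133,0],"turn":28.96},{"grip":0.085,"delta_pos":[-0.135,-0.166,0],"turn":36.2}]' --newtons 60

```text
time: 0.6
eef_pos: [335.2, 372.4, 303.4]
tcp_rot: [-1.636, -2.682, 0.001]
contact_force: [-0.0, -0.6, 1.0]
grip_width: 0.996
gripper_force: 0.0
```

Call:
apply_moves --commands '[{"grip":0.085,"delta_pos":[-0.0414,-0.0109,0],"turn":7.24},{"grip":0.085,"delta_pos":[-0.0828,-0.0218,0],"turn":14.48},{"grip":0.085,"delta_pos":[-0.1242,-0.0327,0],"turn":21.72},{"grip":0.085,"delta_pos":[-0.1656,-0.0436,0],"turn":28.96},{"grip":0.085,"delta_pos":[-0.207,-0.0545,0],"turn":36.2}]'

```text
time: 1.1
eef_pos: [382.4, 163.8, 303.6]
tcp_rot: [2.388, 2.041, -0.0]
contact_force: [0.8, 0.0, 0.6]
grip_width: 0.997
gripper_force: 0.0
```

As predicted (382,165). Continuing.

Call:
apply_moves --commands '[{"grip":0.085,"delta_pos":[-0.0398,0.0157,0],"turn":7.24},{"grip":0.085,"delta_pos":[-0.0797,0.0313,0],"turn":14.48},{"grip":0.085,"delta_pos":[-0.1195,0.047,0],"turn":21.72},{"grip":0.085,"delta_pos":[-0.1594,0.0626,0],"turn":28.96},{"grip":0.085,"delta_pos":[-0.199,0.0783,0],"turn":36.2}]'

```text
time: 1.6
eef_pos: [429.8, -44.9, 303.7]
tcp_rot: [-2.905, -1.197, -0.0]
contact_force: [0.7, 1.4, -0.7]
grip_width: 0.994
gripper_force: 0.0
```

Call:
apply_moves --commands '[{"grip":0.085,"delta_pos":[-0.0229,0.0362,0],"turn":7.24},{"grip":0.085,"delta_pos":[-0.0458,0.0723,0],"turn":14.48},{"grip":0.085,"delta_pos":[-0.0687,0.1085,0],"turn":21.72},{"grip":0.085,"delta_pos":[-0.0916,0.1446,0],"turn":28.96},{"grip":0.085,"delta_pos":[-0.1145,0.181,0],"turn":36.2}]'

```text
time: 2.1
eef_pos: [477.3, -253.7, 303.4]
tcp_rot: [-3.132, -0.235, 0.001]
contact_force: [1.1, -0.9, 0.3]
grip_width: 0.996
gripper_force: 0.0
```

Call:
apply_moves --commands '[{"grip":0.085,"delta_pos":[0,0,0.02],"turn":0},{"grip":0.085,"delta_pos":[0,0,0.04],"turn":0},{"grip":0.085,"delta_pos":[0,0,0.05],"turn":0},{"grip":0.085,"delta_pos":[0,0,0.05],"turn":0},{"grip":0.085,"delta_pos":[0,0,0.05],"turn":0}]'

```text
time: 2.6
eef_pos: [477.6, -251.9, 254.4]
tcp_rot: [3.132, 0.245, 0.001]
contact_force: [-0.0, -0.5, -0.2]
grip_width: 0.99
gripper_force: 0.0
```

```bash
python3 - <<'E'
from m import *
o=sensors.get_obs();Rt=cv2.Rodrigues(o["tcp_rot"])[0];print(o["eef_pos"],Rt.round(3),np.degrees(np.arctan2(Rt[1,1],Rt[0,1])))
im=[]
for n,(x,y,w,h) in(("top",(310,140,110,100)),("scene",(140,120,110,100))):
    c=camera(n);im.append(c["color"][y:y+h,x:x+w,::-1])
cv2.imwrite("pics/near.png",cv2.resize(np.hstack(im),(0,0),fx=3.6,fy=3.6,interpolation=2))
E
```

```text
[ 477.63554792 -251.85875865  254.37512493] [[ 0.988  0.155  0.   ]
 [ 0.155 -0.988 -0.   ]
 [ 0.     0.    -1.   ]] -81.06386224137094
```

View pics/near.png

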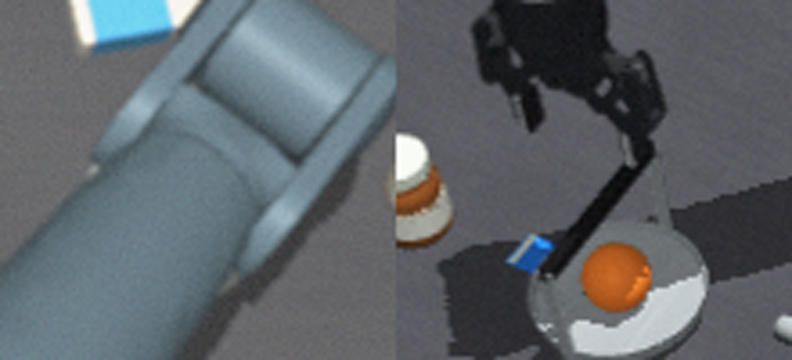

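The scene view shows the open gripper above the bar, with the bar centred between the fingers and the orange untouched. I'll descend 78 mm, then close slowly.

Call:
apply_moves --commands '[{"grip":0.085,"delta_pos":[0,0,0.02],"turn":0},{"grip":0.085,"delta_pos":[0,0,0.04],"turn":0},{"grip":0.085,"delta_pos":[0,0,0.06],"turn":0},{"grip":0.085,"delta_pos":[0,0,0.072],"turn":0},{"grip":0.085,"delta_pos":[0,0,0.078],"turn":0}]'

```text
time: 3.2
eef_pos: [477.4, -251.8, 175.4]
tcp_rot: [-3.132, -0.244, 0.001]
contact_force: [-0.5, -0.1, -0.4]
grip_width: 0.995
gripper_force: 0.0
```

Call:
apply_moves --commands '[{"grip":0.07,"delta_pos":[0,0,0],"turn":0},{"grip":0.055,"delta_pos":[0,0,0],"turn":0},{"grip":0.045,"delta_pos":[0,0,0],"turn":0},{"grip":0.035,"delta_pos":[0,0,0],"turn":0},{"grip":0.03,"delta_pos":[0,0,0],"turn":0}]' --newtons 20

```text
time: 3.7
eef_pos: [477.7, -252.2, 176.4]
tcp_rot: [3.131, 0.244, 0.001]
contact_force: [0.0, -0.3, 0.1]
grip_width: 0.348
gripper_force: 0.0
```

Call:
apply_moves --commands '[{"grip":0.027,"delta_pos":[0,0,0],"turn":0},{"grip":0.024,"delta_pos":[0,0,0],"turn":0},{"grip":0.021,"delta_pos":[0,0,0],"turn":0},{"grip":0.019,"delta_pos":[0,0,0],"turn":0},{"grip":0.017,"delta_pos":[0,0,0],"turn":0}]'

```text
time: 4.2
eef_pos: [477.5, -252.0, 175.9]
tcp_rot: [3.132, 0.244, -0.0]
contact_force: [-0.4, -0.5, 1.0]
grip_width: 0.198
gripper_force: 0.0
```

```bash
python3 - <<'E'
from m import *
im=[]
c=camera("scene");cv2.imwrite("pics/grip.png",cv2.resize(c["color"][110:240,120:270,::-1],(0,0),fx=4,fy=4,interpolation=2))
_,o,A=blob(masks(c)["orange"],(185,180,232,225));print(o,plane(c,[o],37),sensors.get_obs()["eef_pos"])
E
```

```text
[200.59566787 196.4765343 ] [[ 479.70994889 -253.08415973   37.        ]] [ 477.43676617 -251.97010958  175.86512452]
```

View pics/grip.png

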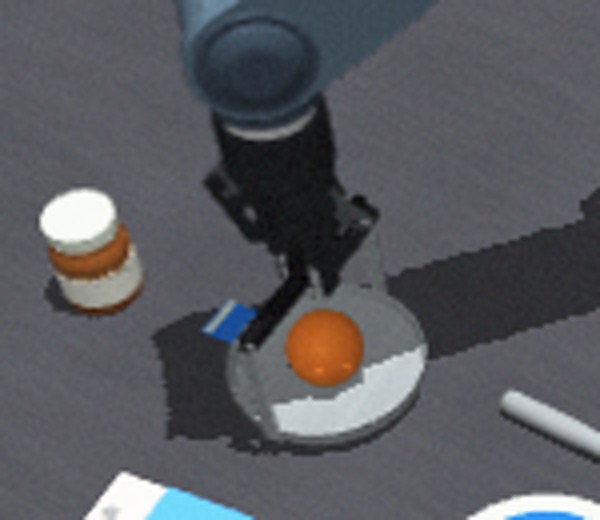

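The fingers straddle the bar near its middle, and the orange hasn't moved. I'll finish closing gently and then firm up the grip.

Call:
apply_moves --commands '[{"grip":0.0155,"delta_pos":[0,0,0],"turn":0},{"grip":0.014,"delta_pos":[0,0,0],"turn":0},{"grip":0.0125,"delta_pos":[0,0,0],"turn":0},{"grip":0.011,"delta_pos":[0,0,0],"turn":0},{"grip":0.009,"delta_pos":[0,0,0],"turn":0}]'

```text
time: 4.75
eef_pos: [477.5, -252.1, 175.9]
tcp_rot: [3.132, 0.244, 0.0]
contact_force: [0.2, -1.3, -0.4]
grip_width: 0.136
gripper_force: 20.6
```

Call:
apply_moves --commands '[{"grip":0.0,"delta_pos":[0,0,0],"turn":0},{"grip":0.0,"delta_pos":[0,0,0],"turn":0},{"grip":0.0,"delta_pos":[0,0,0],"turn":0},{"grip":0.0,"delta_pos":[0,0,0],"turn":0},{"grip":0.0,"delta_pos":[0,0,0],"turn":0}]' --newtons 70

```text
time: 5.25
eef_pos: [477.6, -252.1, 176.1]
tcp_rot: [3.132, 0.244, 0.001]
contact_force: [0.1, -2.1, 0.7]
grip_width: 0.125
gripper_force: 68.7
```

```bash
python3 - <<'E'
from m import *
c=camera("scene");M=masks(c)
_,o,A=blob(M["orange"],(185,180,232,225));print(o,plane(c,[o],37));_,o,A=blob(M["blue"],(160,145,232,225));print(o,plane(c,[o],26))
E
```

```text
[200.77142857 196.63928571] [[ 479.92624366 -252.19503939   37.        ]]
[178.03448276 190.60344828] [[ 493.36176914 -336.85693247   26.        ]]
```

Call:
apply_moves --commands '[{"grip":0.0,"delta_pos":[0,0,-0.001],"turn":0},{"grip":0.0,"delta_pos":[0,0,-0.003],"turn":0},{"grip":0.0,"delta_pos":[0,0,-0.006],"turn":0},{"grip":0.0,"delta_pos":[0,0,-0.01],"turn":0},{"grip":0.0,"delta_pos":[0,0,-0.015],"turn":0}]'

```text
time: 5.8
eef_pos: [477.3, -251.8, 191.0]
tcp_rot: [-3.132, -0.244, 0.001]
contact_force: [-0.2, 1.0, -3.8]
grip_width: 0.128
gripper_force: 68.2
```

Call:
apply_moves --commands '[{"grip":0.0,"delta_pos":[0,0,-0.006],"turn":0},{"grip":0.0,"delta_pos":[0,0,-0.013],"turn":0},{"grip":0.0,"delta_pos":[0,0,-0.021],"turn":0},{"grip":0.0,"delta_pos":[0,0,-0.029],"turn":0},{"grip":0.0,"delta_pos":[0,0,-0.037],"turn":0}]'

```text
time: 6.3
eef_pos: [477.5, -252.1, 228.8]
tcp_rot: [3.132, 0.244, 0.001]
contact_force: [0.3, 0.4, -3.2]
grip_width: 0.127
gripper_force: 68.2
```

Call:
apply_moves --commands '[{"grip":0.0,"delta_pos":[0,0,-0.008],"turn":0},{"grip":0.0,"delta_pos":[0,0,-0.016],"turn":0},{"grip":0.0,"delta_pos":[0,0,-0.023],"turn":0},{"grip":0.0,"delta_pos":[0,0,-0.029],"turn":0},{"grip":0.0,"delta_pos":[0,0,-0.034],"turn":0}]'

```text
time: 6.8
eef_pos: [477.5, -252.0, 262.4]
tcp_rot: [3.132, 0.244, 0.0]
contact_force: [0.2, -0.4, -3.3]
grip_width: 0.124
gripper_force: 68.2
```

Call:
apply_moves --commands '[{"grip":0.0,"delta_pos":[0,0,-0.003],"turn":0},{"grip":0.0,"delta_pos":[0,0,-0.004],"turn":0},{"grip":0.0,"delta_pos":[0,0,-0.004],"turn":0},{"grip":0.0,"delta_pos":[0,0,-0.004],"turn":0},{"grip":0.0,"delta_pos":[0,0,-0.004],"turn":0}]'

```text
time: 7.3
eef_pos: [477.3, -251.9, 265.5]
tcp_rot: [-3.132, -0.244, 0.001]
contact_force: [-0.7, -0.0, -3.5]
grip_width: 0.132
gripper_force: 68.2
```

```bash
python3 - <<'E'
from m import *
c=camera("scene");print(sensors.get_obs()["eef_pos"])
M=masks(c);_,o,A=blob(M["orange"],(160,130,240,225));print(o,plane(c,[o],127));_,o,A=blob(M["blue"],(140,120,232,200));print(o,A,plane(c,[o],116))
cv2.imwrite("pics/lift.png",cv2.resize(c["color"][80:230,100:280,::-1],(0,0),fx=4,fy=4,interpolation=2))
E
```

```text
[ 477.34733524 -251.89205224  265.52146029]
[195.84493671 176.56329114] [[ 479.81436142 -252.32932376  127.        ]]
[171.34 170.86] [166 166  11  10  50] [[ 494.68166543 -337.79702366  116.        ]]
```

View pics/lift.png

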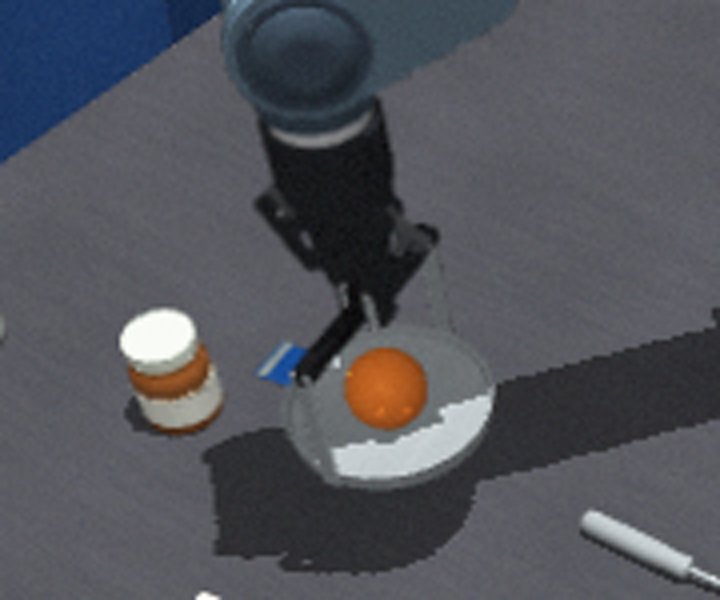

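The dish is up about 90 mm, level and unturned, with the orange centred at (196,177). Next I move gently to over the mat.

Call:
apply_moves --commands '[{"grip":0.0,"delta_pos":[0.0009,-0.0018,0],"turn":0},{"grip":0.0,"delta_pos":[0.0025,-0.0054,0],"turn":0},{"grip":0.0,"delta_pos":[0.0051,-0.0109,0],"turn":0},{"grip":0.0,"delta_pos":[0.0085,-0.0181,0],"turn":0},{"grip":0.0,"delta_pos":[0.0127,-0.0272,0],"turn":0}]'

```text
time: 7.85
eef_pos: [486.0, -222.4, 265.9]
tcp_rot: [-3.132, -0.244, -0.0]
contact_force: [0.1, 0.8, -3.4]
grip_width: 0.13
gripper_force: 68.2
```

Call:
apply_moves --commands '[{"grip":0.0,"delta_pos":[0.0044,-0.0094,0],"turn":0},{"grip":0.0,"delta_pos":[0.0088,-0.0188,0],"turn":0},{"grip":0.0,"delta_pos":[0.0132,-0.0282,0],"turn":0},{"grip":0.0,"delta_pos":[0.0176,-0.0376,0],"turn":0},{"grip":0.0,"delta_pos":[0.022,-0.047,0],"turn":0}]'

```text
time: 8.35
eef_pos: [500.5, -172.4, 265.9]
tcp_rot: [3.132, 0.244, 0.0]
contact_force: [0.5, -0.3, -3.3]
grip_width: 0.125
gripper_force: 68.2
```

Call:
apply_moves --commands '[{"grip":0.0,"delta_pos":[0.0044,-0.0094,0],"turn":0},{"grip":0.0,"delta_pos":[0.0088,-0.0188,0],"turn":0},{"grip":0.0,"delta_pos":[0.0132,-0.0282,0],"turn":0},{"grip":0.0,"delta_pos":[0.0176,-0.0376,0],"turn":0},{"grip":0.0,"delta_pos":[0.022,-0.047,0],"turn":0}]'

```text
time: 8.85
eef_pos: [514.9, -122.7, 265.9]
tcp_rot: [-3.132, -0.244, 0.0]
contact_force: [-0.4, 0.5, -3.1]
grip_width: 0.126
gripper_force: 68.2
```

Call:
apply_moves --commands '[{"grip":0.0,"delta_pos":[0.0044,-0.0094,0],"turn":0},{"grip":0.0,"delta_pos":[0.0088,-0.0188,0],"turn":0},{"grip":0.0,"delta_pos":[0.0132,-0.0282,0],"turn":0},{"grip":0.0,"delta_pos":[0.0176,-0.0376,0],"turn":0},{"grip":0.0,"delta_pos":[0.022,-0.047,0],"turn":0}]'

```text
time: 9.35
eef_pos: [529.4, -72.8, 265.9]
tcp_rot: [3.132, 0.244, -0.0]
contact_force: [0.2, 0.7, -2.7]
grip_width: 0.125
gripper_force: 68.2
```

Call:
apply_moves --commands '[{"grip":0.0,"delta_pos":[0.0044,-0.0094,0],"turn":0},{"grip":0.0,"delta_pos":[0.0088,-0.0188,0],"turn":0},{"grip":0.0,"delta_pos":[0.0132,-0.0282,0],"turn":0},{"grip":0.0,"delta_pos":[0.0176,-0.0376,0],"turn":0},{"grip":0.0,"delta_pos":[0.022,-0.047,0],"turn":0}]'

```text
time: 9.85
eef_pos: [543.8, -23.0, 265.9]
tcp_rot: [3.132, 0.244, 0.0]
contact_force: [-0.7, 0.0, -3.8]
grip_width: 0.122
gripper_force: 68.2
```

Call:
apply_moves --commands '[{"grip":0.0,"delta_pos":[0.0042,-0.0091,0],"turn":0},{"grip":0.0,"delta_pos":[0.0076,-0.0163,0],"turn":0},{"grip":0.0,"delta_pos":[0.0102,-0.0217,0],"turn":0},{"grip":0.0,"delta_pos":[0.0119,-0.0254,0],"turn":0},{"grip":0.0,"delta_pos":[0.0127,-0.0272,0],"turn":0}]'

```text
time: 10.35
eef_pos: [552.0, 5.3, 265.9]
tcp_rot: [3.132, 0.244, -0.0]
contact_force: [1.2, -0.2, -2.7]
grip_width: 0.121
gripper_force: 68.2
```

Call:
apply_moves --commands '[{"grip":0.0,"delta_pos":[0,0,0],"turn":-0.6},{"grip":0.0,"delta_pos":[0,0,0],"turn":-1.8},{"grip":0.0,"delta_pos":[0,0,0],"turn":-3.6},{"grip":0.0,"delta_pos":[0,0,0],"turn":-6},{"grip":0.0,"delta_pos":[0,0,0],"turn":-9.15}]'

```text
time: 10.85
eef_pos: [551.9, 4.7, 265.9]
tcp_rot: [3.102, 0.497, -0.0]
contact_force: [0.6, -0.6, -3.1]
grip_width: 0.126
gripper_force: 68.2
```

Call:
apply_moves --commands '[{"grip":0.0,"delta_pos":[0,0,0],"turn":-3.4},{"grip":0.0,"delta_pos":[0,0,0],"turn":-6.8},{"grip":0.0,"delta_pos":[0,0,0],"turn":-10.2},{"grip":0.0,"delta_pos":[0,0,0],"turn":-13.6},{"grip":0.0,"delta_pos":[0,0,0],"turn":-17}]'

```text
time: 11.35
eef_pos: [551.9, 4.7, 265.9]
tcp_rot: [2.994, 0.95, -0.0]
contact_force: [-0.4, 0.3, -2.5]
grip_width: 0.124
gripper_force: 68.2
```

Call:
apply_moves --commands '[{"grip":0.0,"delta_pos":[0,0,0],"turn":-3.4},{"grip":0.0,"delta_pos":[0,0,0],"turn":-6.8},{"grip":0.0,"delta_pos":[0,0,0],"turn":-10.2},{"grip":0.0,"delta_pos":[0,0,0],"turn":-13.6},{"grip":0.0,"delta_pos":[0,0,0],"turn":-17}]'

```text
time: 11.85
eef_pos: [551.9, 4.7, 265.9]
tcp_rot: [2.821, 1.383, -0.0]
contact_force: [0.7, -0.2, -2.8]
grip_width: 0.121
gripper_force: 68.2
```

Call:
apply_moves --commands '[{"grip":0.0,"delta_pos":[0,0,0],"turn":-3.4},{"grip":0.0,"delta_pos":[0,0,0],"turn":-6.8},{"grip":0.0,"delta_pos":[0,0,0],"turn":-10.2},{"grip":0.0,"delta_pos":[0,0,0],"turn":-13.6},{"grip":0.0,"delta_pos":[0,0,0],"turn":-17}]'

```text
time: 12.35
eef_pos: [551.9, 4.7, 265.9]
tcp_rot: [2.586, 1.784, -0.0]
contact_force: [-0.9, -0.3, -3.3]
grip_width: 0.128
gripper_force: 68.2
```

Call:
apply_moves --commands '[{"grip":0.0,"delta_pos":[0,0,0],"turn":-3.4},{"grip":0.0,"delta_pos":[0,0,0],"turn":-6.8},{"grip":0.0,"delta_pos":[0,0,0],"turn":-10.2},{"grip":0.0,"delta_pos":[0,0,0],"turn":-13.6},{"grip":0.0,"delta_pos":[0,0,0],"turn":-17}]'

```text
time: 12.85
eef_pos: [551.9, 4.7, 265.9]
tcp_rot: [2.293, 2.147, -0.0]
contact_force: [-1.0, -0.2, -2.6]
grip_width: 0.128
gripper_force: 68.2
```

Call:
apply_moves --commands '[{"grip":0.0,"delta_pos":[0,0,0],"turn":-3.15},{"grip":0.0,"delta_pos":[0,0,0],"turn":-5.55},{"grip":0.0,"delta_pos":[0,0,0],"turn":-7.35},{"grip":0.0,"delta_pos":[0,0,0],"turn":-8.55},{"grip":0.0,"delta_pos":[0,0,0],"turn":-9.15}]'

```text
time: 13.35
eef_pos: [551.9, 4.8, 265.9]
tcp_rot: [2.117, 2.321, -0.0]
contact_force: [-0.2, 0.1, -2.5]
grip_width: 0.126
gripper_force: 68.2
```

Call:
apply_moves --commands '[{"grip":0.0,"delta_pos":[0,0,0],"turn":0},{"grip":0.0,"delta_pos":[0,0,0],"turn":0},{"grip":0.0,"delta_pos":[0,0,0],"turn":0},{"grip":0.0,"delta_pos":[0,0,0],"turn":0},{"grip":0.0,"delta_pos":[0,0,0],"turn":0}]'

```text
time: 13.85
eef_pos: [551.9, 5.1, 265.9]
tcp_rot: [-2.118, -2.32, 0.0]
contact_force: [0.3, 0.7, -2.9]
grip_width: 0.127
gripper_force: 68.2
```

```bash
python3 - <<'E'
from m import *
o=sensors.get_obs();Rt=cv2.Rodrigues(o["tcp_rot"])[0];print(o["eef_pos"],"tab az",np.degrees(np.arctan2(Rt[1,1],Rt[0,1])))
c=camera("scene")
M=masks(c);_,o,A=blob(M["orange"],(205,190,300,280));print(o,A[4],plane(c,[o],127));
cv2.imwrite("pics/end.png",cv2.resize(c["color"][130:350,140:410,::-1],(0,0),fx=2.7,fy=2.7,interpolation=2))
E
```

```text
[551.931994     5.07551019 265.89710712] tab az 5.214831017718951
[253.83627204 232.90680101] 397 [[552.27302654   6.613889   127.        ]]
```

View pics/end.png

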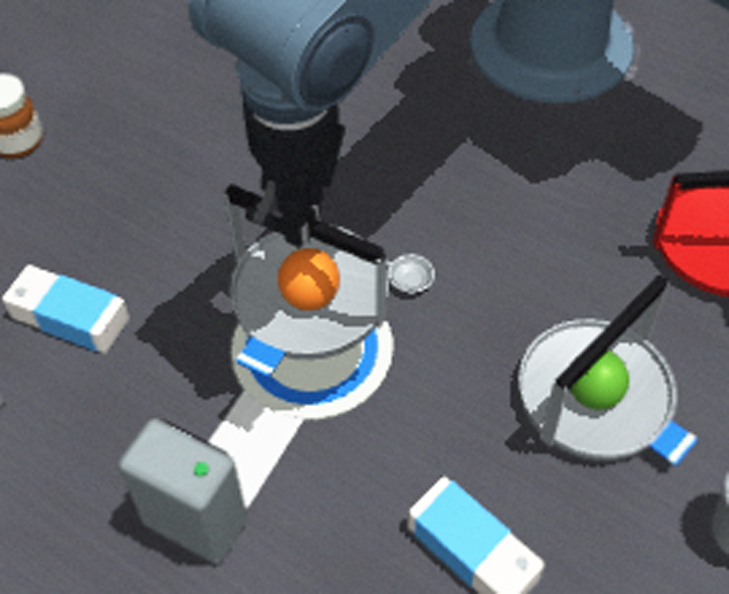

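The dish hangs level over the mat, with its tab at about (236,262) in the full image pointing at the scanner. The orange is centred at (254,233), within 2 mm of the tool axis, and nothing else has moved. Handing in.

```bash
python3 -c "
from rig import r
print(r.sign_off())"
```

```text
the job is handed in; nothing more can be done
None
```

I handed the job in with the orange's dish (dish_b) held level over the mat, underside about 90 mm up, its tab pointing at the scanner and the orange in the middle; the last picture showed the other dish and the bystanders in view where they were, and no verdict came back.

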